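Pop the specimen cassette out of its dock and trap it

ROBOT

A 6-joint arm with a two-finger parallel gripper is mounted at the origin on a cart in front of the work surface, level with it; the furniture and walls round the work are solid. World frame = base frame: x ahead of the robot, y to its left, z up, the work surface at z = 0. Lengths are in m, angles in degrees, forces in N, time in s.
With the tool pointing down it reaches from about 0.4 to 0.825 m from the base axis. Payload 7 kg.
Tool frame: the origin (TCP) lies at the centre of the arm's flange, where the gripper is bolted on; the fingertips stand 178 mm ahead of it and the grasp point (between the pads) lies 159 mm ahead of it (tip_reach is the distance from the TCP to the fingertips, in m); z points along the fingers, y is the line along which they close (so a half turn about z gives the same grasp; the last joint's range is limited). The gripper opens to 88 mm and grips with 3 to 60 N. Pads are 19 mm wide; open, the fingers measure 130 mm over their backs; the gripper's body (78 mm by 193 mm) begins 47 mm behind the grasp point.
Start: joints at [83.829, 20.546, 0.682, 0, -70.136, -16.507], TCP at [0.26, 0.623, 0.405] pointing down, gripper open.
Joint ranges: [-176.03, 176.03], [-82.01, 121.73], [-58.28, 71.71], [-173.87, 95.51], [-174.79, -0.11], [-173.66, 173.66]. Speed limits (degrees/s): [136.94, 136.94, 172.46, 180, 180, 180].

INTERFACE

Orientations are given as [roll, pitch, yaw] about the fixed x, y, z axes, in that order (R = Rz(yaw) Ry(pitch) Rx(roll)).
In Python, from plant import * gives the robot as it stands.
- The arm moves only by the shell command python3 -m handwheel 'ROWS'. ROWS is JSON, a list of rows, each a list of 7 numbers: the opening, from -1 (shut) to 1 (fully open), then the shift along the tool's x, y, z as a fraction of full scale, then the turn, a rotation vector about the tool's x, y, z as a fraction of full scale. A call has 1 to 5 rows; each row shifts and turns the commanded pose from where the row before left it, along the tool's axes as they then stand; what a row does not reach is not made up. Full scale, the value 1, is 0.025 m for a shift and 6 degrees for a turn. A row lasts 1/8 s, in which the tool goes at most 62.5 mm and 10.7 degrees, less where a joint would pass 70% of its speed; a pose out of reach is approached as far as the arm can. A call with a number of a shift or a turn outside -1 to 1 is refused whole. A call with a gripper value outside its range is refused whole. The fingers move at their own pace and stop on an object; the grip force is fixed at half the most. Time passes only in rows, so rows that do not move let the fingers close. It gives the time, the measured TCP pose, the force, the opening and the grip force at its end, in the units of the state.
- get_obs(): the state, without advancing time (a new reading comes with each control period).
- snapshot(name): name is "scene" or "side" or "wrist"; returns a dict with "color" (480x640x3 uint8, red, green, blue), "fx", "fy", "cx", "cy" (pixels), "R" (3x3) and "t" (3): a world point X has camera coordinates R X + t; the wrist camera has in their place "tool_from_camera" (4x4, takes a point from camera to tool coordinates, whose origin is the TCP and whose axes are the flange's). Camera axes: x right, y down, z forward; pixel columns grow to the right and rows downward; lengths in m; the calibration is good to about 2 mm. A picture is of the moment at which its call begins: read the wrist's pose just before it. There is no depth.
- close_job(): hands the job in; it is judged then, once.
The state is a dict: "clock": time; "joint_pos": joint angles; "qvel": joint speeds; "tau": joint torques, N m; "tool_pos": TCP position; "orientation": TCP orientation; "force": force on the tool from outside, world axes, zero at the start; "moment": the same for the moment, N m; "opening": finger opening in m; "gripper_force": force on a finger pad.
Only numpy, scipy, OpenCV 4.12 (cv2) and the standard library are available. Lean on these libraries where they do the work, as an engineer would, in place of code of your own. Each camera call takes 0.05 s, during which the arm holds its last target. There are 200 camera calls.

TASK

Press the dock's eject key fully down with one fingertip, with the other finger already standing in front of the cassette, so that the cassette pops out a little way and is trapped by that finger before it slides away. Do not pinch or lift the cassette, leave the other things on the table where they are, and finish while still holding: key fully down, cassette at rest partly out of its bay, leaning against the finger on the dock's open front ledge.

Things in the scene. Friction and masses are not known exactly. Their poses are not given: they have to be found in the camera images.
- dock: white dock fixed to the table. Origin on the table under its ledge; x points from the open front into the bay, y left seen from the front, z up. Base x -10 to 130, y +-24 mm, top at z 14 mm: a bare flat ledge for x -10 to 11, then the bay (walls to z 32 mm, inside y +-16) and, from x 74, the spring housing, to z 42 mm. A spring ejector behind the cassette drives it along -x. The key is right of the ledge.
- trap (a point): point on top of the dock's bare ledge, at x -8, y 0, z 14 mm in the dock's frame: a finger standing here is 12 mm clear of the cassette (for a 22 mm wide finger) and stops it after that way. If nothing stops it, it is driven over the ledge's end within about half a second.
- stop_top (a point): middle of the top edge of the steel stop in front of the cassette, at x 13, y 0, z 22 mm in the dock's frame at the start: 4 mm thick, 24 mm wide, 8 mm above the ledge. It is joined to the eject key and sinks with it; about 8 mm down it lets the cassette go, which then presses on whatever stops it with 1 to 2 N.
- cassette: grey plastic box with a slotted white top, 50 mm (its x) by 30 mm by 24 mm high, about 60 g, loose in the dock's bay. Origin at the centre of its underside, at the start at x 40, y 0, z 14 mm in the dock's frame (front face x 15, top z 38 mm), axes parallel to the dock's. It slides along the dock's -x when released.
- key_top (a point): middle of the top of the eject key, a grey ribbed bar 44 mm (dock x) by 24 mm (dock y). At the start at x -8, y -60, z 32 mm in the dock's frame, fully down at z 22 mm. Two level fingertips 60 mm apart along the dock's y stand one on the key, one before the cassette, 8 mm above the ledge when the key is fully down.
- eject_key (a joint): how far the eject key is pressed down, m: 0 up, 0.010 fully down at its stop. A spring pushes back with 2 N at the top and 5 N fully down; the stop's rubbing on the cassette adds 1 to 2 N until it lets go.
- pot: bystander: specimen pot with a red lid, 49 mm across, 58 mm high, origin at the centre of its underside; behind the eject key
- amber_bottle: bystander: small amber bottle with a black cap, 29 mm across, 61 mm high, origin at the centre of its underside; to the left of the ledge
- eraser: bystander: eraser in a sleeve, 20 x 45 x 12 mm, origin at the centre of its underside; in front of the dock
- marker: bystander: white marker pen with a blue cap, 17 x 135 x 16 mm, origin at the centre of its underside; lying to the left of the dock
- dropper_bottle: bystander: white dropper bottle, 36 mm across, 106 mm high, origin at the centre of its underside; near the microscope
- card_tube: bystander: card tube lying on its side, 96 x 37 x 37 mm, origin at the centre of its underside; near the microscope

How it is judged:
By the outcome, as a careful person would: the job done as asked, in the order asked, and still so for the second after the job is handed in, while the arm keeps its last pose, push and grip.
It also fails if it takes over 32 s, if anything falls off the work surface, if the arm or the gripper's body presses on something with over 40 N, if the wrist force passes 120 N, or if a joint passes its speed limit or range.

## Working session

There is one attempt and no reset: what is moved stays moved. The work goes in short steps, Python scripts to look and compute and a shell command to move; the robot and the scene stay as the last step left them, time stands still between calls to the robot, and variables do not carry over. Pictures are saved under pics/ and viewed, at most 10 in all, crops included, and the job is handed in when it is done.

```bash
mkdir -p pics; ls; python3 - <<'E'
from plant import *
import cv2,json
o=get_obs(); print(o)
for n in("scene","side","wrist"):
    s=snapshot(n); cv2.imwrite(f"pics/{n}0.png",s["color"][:,:,::-1]); print(n,{k:(v.tolist() if hasattr(v,'tolist') else v) for k,v in s.items() if k!="color"})
E
```

```text
pics
{'clock': 0.0, 'joint_pos': array([ 8.38308239e+01,  2.05920181e+01,  6.33842278e-01, -2.00955456e-02,
       -7.01357246e+01, -1.65064409e+01]), 'qvel': array([-0.031699  ,  0.01555822, -0.06352162,  0.08886583,  0.05710335,
        0.00354232]), 'tau': array([-7.50570180e-04, -5.82735193e+01,  2.93040454e+01,  6.99710503e+00,
        6.87916239e-03, -1.84010605e-04]), 'tool_pos': array([0.26015279, 0.62264457, 0.40371646]), 'orientation': array([ 1.79904602e+02, -8.56939891e-03, -2.26824537e+01]), 'force': array([0.30316725, 0.19416307, 0.93286776]), 'moment': array([ 0.00231745, -0.00268035,  0.00886693]), 'gripper_force': 0.0, 'opening': 0.08744035678166505}
scene {'fx': 527.2670074054809, 'fy': 527.2670074054809, 'cx': 324.73609878826085, 'cy': 229.26260095521963, 'R': [[0.6569157583241078, -0.7538441445579767, -0.013442179180277026], [-0.31486733440827835, -0.2580952937927146, -0.9133703416712619], [0.6850695206970514, 0.6042398737568585, -0.4069077619979836]], 't': [-0.3225775014206245, 0.22811304528527482, 0.48859810021924466]}
side {'fx': 592.7728329470015, 'fy': 592.7728329470015, 'cx': 308.8458967210003, 'cy': 232.85821057733628, 'R': [[0.929931296882707, -0.36769785540030975, 0.005105899730671039], [-0.22981813137042095, -0.5919519095049723, -0.7725131476724684], [0.287073874763021, 0.717210724938933, -0.6349782409351641]], 't': [-0.4853429048238146, 0.18349275935750212, 0.8922699266741915]}
wrist {'fx': 352.2786677062081, 'fy': 352.2786677062081, 'cx': 321.39505814564086, 'cy': 238.16751786872825, 'tool_from_camera': [[0.0004345681096906913, -0.9590897209861441, -0.28310195733918503, 0.07668906955977309], [0.9999992631619944, 0.000737686179459148, -0.0009641029864778611, 0.0007506907939189844], [0.0011335016656098909, -0.28310132977049113, 0.9590893348672758, 0.021623761295853805], [0.0, 0.0, 0.0, 1.0]]}
```

View pics/scene0.png

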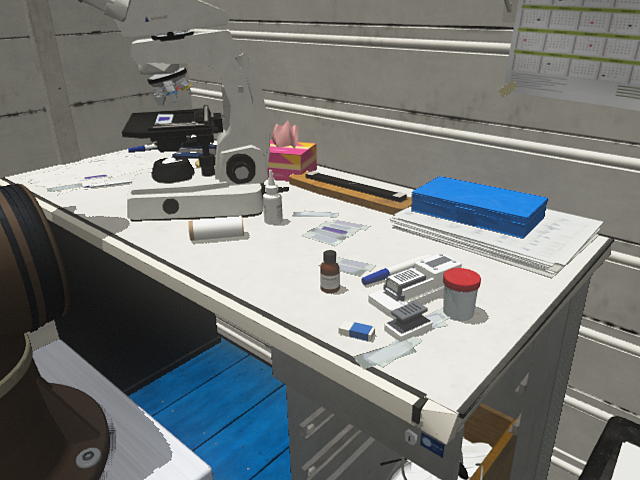

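View pics/side0.png

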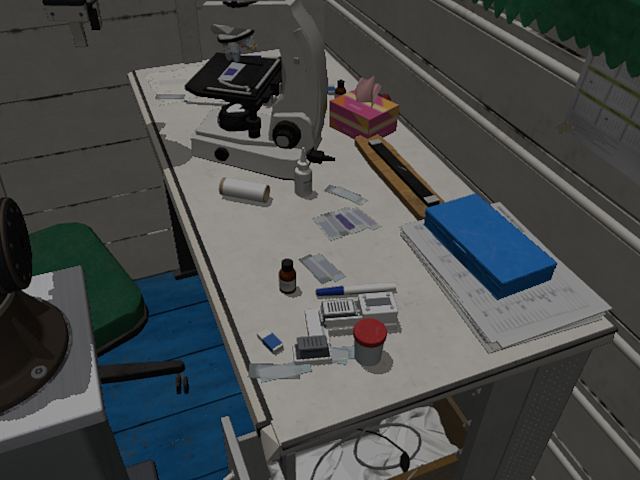

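View pics/wrist0.png

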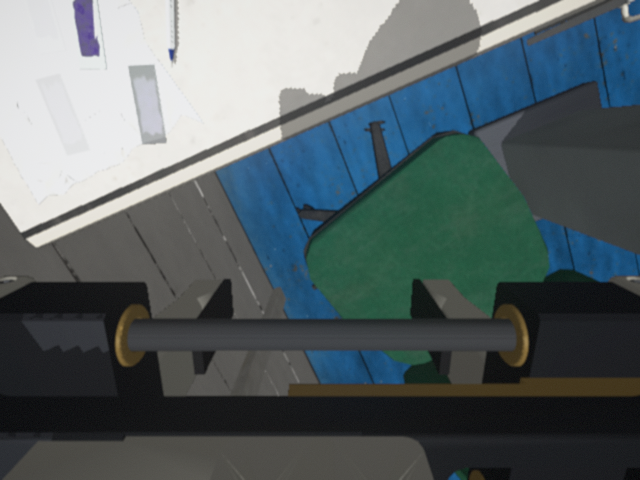

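The scene view shows the dock's cassette near (405,283), the key near (408,318) and the pot at (461,293). The side view shows the cassette at (338,309), the key at (312,346), the pot at (369,341), the eraser at (270,341) and the bottle at (288,277). The wrist camera sees only the floor and the desk's far end. I'll enlarge both dock regions side by side.

```bash
python3 - <<'E'
import cv2,numpy as np
a=cv2.imread("pics/scene0.png")[245:345,355:490]; b=cv2.imread("pics/side0.png")[280:380,285:420]
f=lambda i:cv2.resize(i,None,fx=5.9,fy=5.9,interpolation=cv2.INTER_CUBIC)
A=f(a)[:, :];B=f(b)
cv2.imwrite("pics/sc1.png",A);cv2.imwrite("pics/sd1.png",B);print(A.shape)
E
```

```text
(590, 796, 3)
```

View pics/sc1.png

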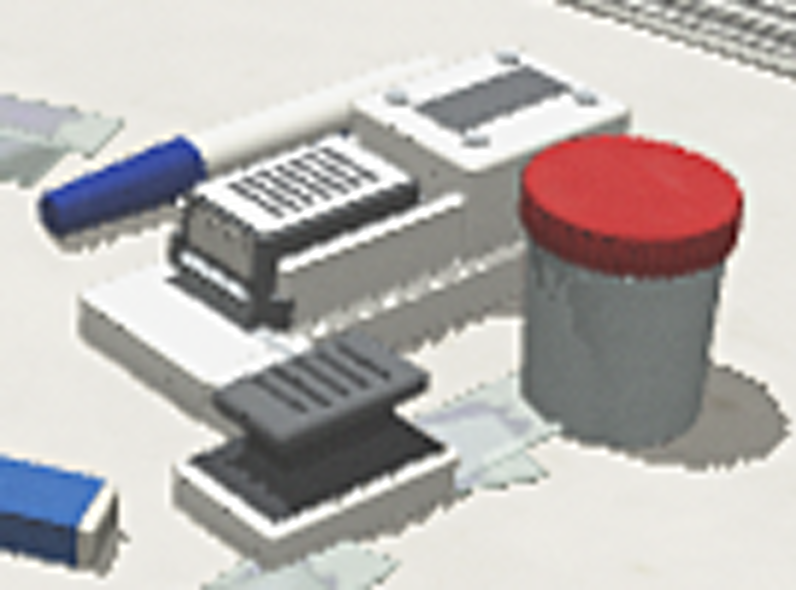

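View pics/sd1.png

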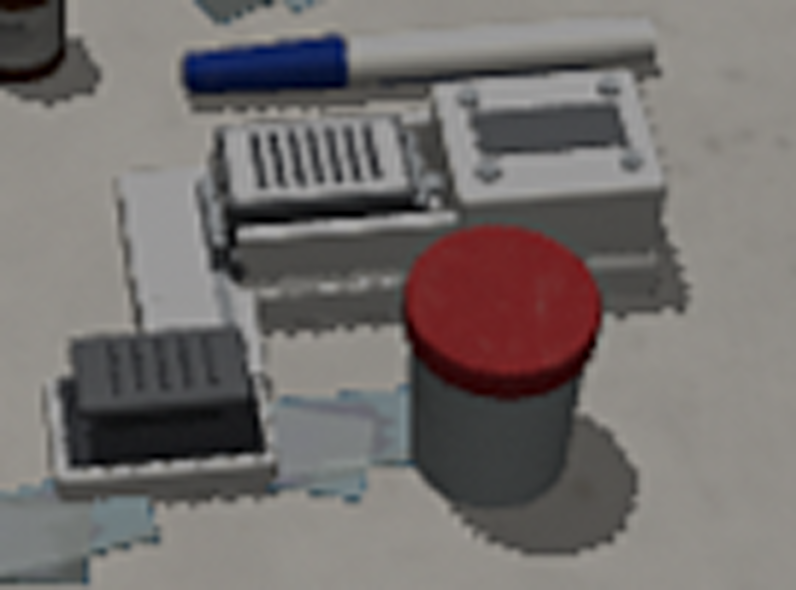

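Crop corners are legible: in the scene crop the key top's corners are (217,395), (360,335), (428,378) and (285,440). In the side crop they are (70,340), (243,328), (255,400) and (78,408). The housing and cassette corners can be read too. I'll triangulate them and fit the dock pose.

```bash
cat > h.py <<'E'
import numpy as np,cv2
from scipy.optimize import least_squares
from scipy.spatial.transform import Rotation as Ro
def ray_P(s):  # projection matrix
    K=np.array([[s["fx"],0,s["cx"]],[0,s["fy"],s["cy"]],[0,0,1]]); return K@np.c_[s["R"],s["t"]]
def tool(o): 
    T=np.eye(4);T[:3,:3]=Ro.from_euler("xyz",o["orientation"],degrees=True).as_matrix();T[:3,3]=o["tool_pos"];return T
def wrist_P(s,o):
    M=np.linalg.inv(tool(o)@s["tool_from_camera"]); return ray_P(dict(s,R=M[:3,:3],t=M[:3,3]))
def proj(P,X): q=P@np.append(X,1); return q[:2]/q[2]
def dockT(p,q): c,s=np.cos(p[2]),np.sin(p[2]); return np.array([p[0]+c*q[0]-s*q[1],p[1]+s*q[0]+c*q[1],q[2]+(p[3] if len(p)>3 else 0)])
E
python3 - <<'E'
from plant import *
from h import *
P1,P2=ray_P(snapshot("scene")),ray_P(snapshot("side"))
w=24
D={"h1":((74,w,42),(352,104),(433,85)),"h2":((130,w,42),(508,50),(630,70)),"h3":((130,-w,42),(632,110),(665,188)),"h4":((74,-w,42),(470,168),(455,200)),
"led":((-10,24,14),(82,302),(118,178)),
"k1":((-30,-48,32),(217,395),(70,340)),"k2":((14,-48,32),(360,335),(243,328)),"k3":((14,-72,32),(428,378),(255,400)),"k4":((-30,-72,32),(285,440),(78,408)),
"c1":((15,15,38),(190,200),(222,125)),"c2":((65,15,38),(345,133),(400,115)),"c3":((65,-15,38),(415,185),(410,195)),"c4":((15,-15,38),(262,238),(232,200))}
px=lambda q,o:np.array(q)/5.896+o
A={k:(np.array(v[0])/1e3,px(v[1],(355,245)),px(v[2],(285,280))) for k,v in D.items()}
W={}
for k,(m,a,b) in A.items():
    X=cv2.triangulatePoints(P1,P2,a.reshape(2,1),b.reshape(2,1))[:,0];W[k]=X[:3]/X[3];print(k,W[k].round(4))
f=lambda p:np.concatenate([np.r_[proj(P1,dockT(p,m))-a,proj(P2,dockT(p,m))-b] for m,a,b in A.values()])
r=least_squares(f,[W["led"][0],W["led"][1],0.3,0],loss="soft_l1");print(r.x,np.degrees(r.x[2]));print(f(r.x).reshape(-1,4).round(1))
for n,q in dict(trap=(-8,0,14),key=(-8,-60,32),stop=(13,0,22),mid=(-8,-30,22)).items(): print(n,dockT(r.x,np.array(q)/1e3).round(4),np.hypot(*dockT(r.x,np.array(q)/1e3)[:2]))
E
```

```text
h1 [ 0.5595 -0.1191  0.0357]
h2 [ 0.6119 -0.1335  0.0355]
h3 [ 0.5997 -0.1757  0.0365]
h4 [ 0.546  -0.1607  0.0376]
led [ 0.4774 -0.0958  0.0074]
k1 [ 0.4391 -0.1605  0.0269]
k2 [ 0.4823 -0.1706  0.025 ]
k3 [ 0.4761 -0.1926  0.0249]
k4 [ 0.433  -0.1822  0.0275]
c1 [ 0.5027 -0.1084  0.0299]
c2 [ 0.547  -0.1251  0.0346]
c3 [ 0.5381 -0.1507  0.0327]
c4 [ 0.4938 -0.1358  0.0326]
[ 0.48139258 -0.12022845 -0.26620956 -0.0059178 ] -15.252684206920012
[[-1.4 -0.4 -1.  -1.3]
 [-0.8 -0.9  0.  -1.4]
 [ 1.7  0.8  0.9  0.5]
 [ 1.6  1.6  0.7  1.3]
 [-0.5 -1.   0.1 -0.9]
 [-1.  -0.4  0.  -0.6]
 [ 0.  -0.5 -0.2 -0.9]
 [ 1.1  0.2 -0.1 -0.7]
 [-0.2  0.6  0.2  0.4]
 [-0.7 -0.7 -1.2  0.5]
 [-0.8  1.  -0.1 -0.2]
 [ 1.6  0.4  1.4  0.1]
 [ 1.   1.6 -0.4  1.8]]
trap [ 0.4737 -0.1181  0.0081] 0.4881809693838145
key [ 0.4579 -0.176   0.0261] 0.4905534656795499
stop [ 0.4939 -0.1236  0.0161] 0.5091761780167455
mid [ 0.4658 -0.1471  0.0161] 0.4884482375639911
```

```bash
python3 - <<'E'
from plant import *
from h import *
P1,P2=ray_P(snapshot("scene")),ray_P(snapshot("side"))
for k,a,b in [("mic L",(130,217),(193,157)),("mic R",(262,217),(303,177)),("stage corner front",(124,134),(188,86)),("stage right front",(190,137),(255,104)),("dropper tip",(270,174),(303,152)),("card",(215,229),(245,190)),("armtop",(262,60),(325,60)),("pot lid",(462,279),(370,332)),("amber cap",(330,257),(287,265)),("eraser",(358,330),(270,341))]:
    X=cv2.triangulatePoints(P1,P2,np.array(a,float).reshape(2,1),np.array(b,float).reshape(2,1))[:,0];print(k,(X[:3]/X[3]).round(3))
E
```

```text
mic L [0.413 0.431 0.007]
mic R [ 0.626  0.294 -0.019]
stage corner front [0.424 0.425 0.174]
stage right front [0.544 0.381 0.142]
dropper tip [0.599 0.228 0.092]
card [0.484 0.261 0.008]
armtop [0.64  0.255 0.28 ]
pot lid [ 0.535 -0.208  0.05 ]
amber cap [ 0.472 -0.028  0.05 ]
eraser [ 0.405 -0.133  0.004]
```

The microscope stands near (0.41..0.63, 0.29..0.43), so I'll swing past it on the base side first, then head for the dock.

```bash
python3 -m handwheel '[[1,0.42,1,0,0,0,0],[1,0.42,1,0,0,0,0],[1,0.42,1,0,0,0,0],[1,0.42,1,0,0,0,0],[1,0.42,1,0,0,0,0]]'; python3 -m handwheel '[[1,0.42,1,0,0,0,0],[1,0.42,1,0,0,0,0],[1,0.42,1,0,0,0,0],[1,0.42,1,0,0,0,0],[1,0.42,1,0,0,0,0]]'
```

```text
clock: 0.98
tool_pos: [0.2605, 0.4863, 0.4047]
orientation: [-180.0, 0.0, -22.7]
force: [0.3, 0.8, 0.4]
opening: 0.0873
gripper_force: 0.0
clock: 1.6
tool_pos: [0.2607, 0.3506, 0.4048]
orientation: [-180.0, 0.0, -22.7]
force: [0.4, 1.1, 0.1]
opening: 0.0875
gripper_force: 0.0
```

```bash
python3 -m handwheel '[[1,0.83,0.52,0,0,0,0],[1,0.83,0.52,0,0,0,0],[1,0.83,0.52,0,0,0,0],[1,0.83,0.52,0,0,0,0],[1,0.83,0.52,0,0,0,0]]'; python3 -m handwheel '[[1,0.92,0.86,0,0,0,0],[1,0.92,0.86,0,0,0,0],[1,0.92,0.86,0,0,0,0],[1,0.92,0.86,0,0,0,0],[1,0.92,0.86,0,0,0,0]]'; python3 -m handwheel '[[1,0.92,0.86,0,0,0,0],[1,0.92,0.86,0,0,0,0],[1,0,0,0,0,0,-0.62],[1,0,0,0,0,0,-0.62]]'
```

```text
clock: 2.22
tool_pos: [0.3317, 0.2509, 0.4049]
orientation: [-180.0, 0.0, -22.7]
force: [-0.3, -0.2, 0.1]
opening: 0.0877
gripper_force: 0.0
clock: 2.85
tool_pos: [0.3963, 0.1071, 0.4049]
orientation: [-180.0, -0.0, -22.7]
force: [0.1, 0.5, 0.3]
opening: 0.0872
gripper_force: 0.0
clock: 3.35
tool_pos: [0.422, 0.0501, 0.4048]
orientation: [-180.0, -0.0, -15.2]
force: [-0.4, 0.6, -0.3]
opening: 0.0878
gripper_force: 0.0
```

```bash
python3 - <<'E'
from plant import *
import cv2,pickle
o=get_obs();s=snapshot("wrist");pickle.dump((o,s),open("A.pkl","wb"));cv2.imwrite("pics/wA.png",s["color"][:,:,::-1])
E
python3 -m handwheel '[[-0.11,0.47,0.89,0.5,0,0,0],[-0.11,0.47,0.89,0.5,0,0,0],[-0.11,0.47,0.89,0.5,0,0,0],[-0.11,0.47,0.89,0.5,0,0,0],[-0.11,0.47,0.89,0.5,0,0,0]]'; python3 -m handwheel '[[-0.11,0.47,0.89,0.5,0,0,0],[-0.11,0.47,0.89,0.5,0,0,0],[-0.11,0.47,0.89,0.5,0,0,0],[-0.11,0,0,0,0,0,0]]'
python3 - <<'E'
from plant import *
import cv2,pickle
o=get_obs();s=snapshot("wrist");pickle.dump((o,s),open("B.pkl","wb"));cv2.imwrite("pics/wB.png",s["color"][:,:,::-1])
E
```

```text
clock: 4.03
tool_pos: [0.4495, -0.0728, 0.342]
orientation: [-180.0, -0.0, -15.3]
force: [0.9, 0.8, -0.2]
opening: 0.0434
gripper_force: 0.0
clock: 4.53
tool_pos: [0.4657, -0.1468, 0.3037]
orientation: [180.0, 0.1, -15.4]
force: [-0.4, -0.0, 0.7]
opening: 0.0386
gripper_force: 0.0
```

View pics/wB.png

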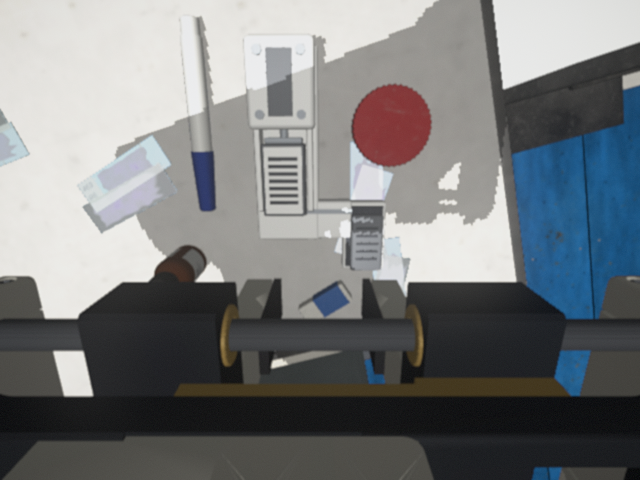

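View pics/wA.png

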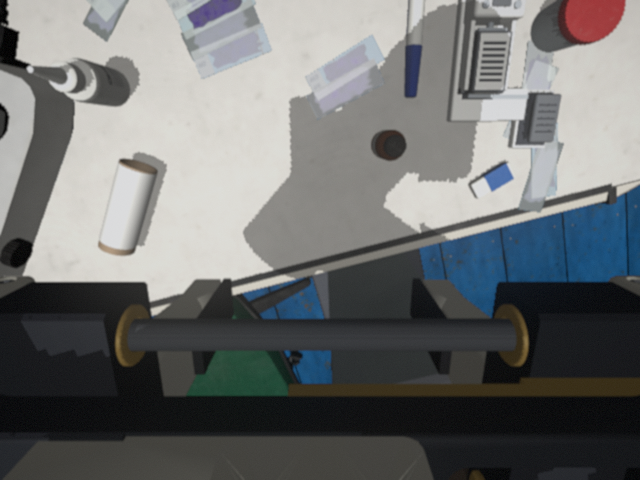

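Wrist view B shows the dock square to the image: ledge at (260–318, 215–238), key at (352–382, 207–268), pot lid at (391,125) and eraser at (330,299). View A shows the same things from the left, with the key at (527–560, 92–143). One composite enlargement will do for measuring.

```bash
python3 - <<'E'
import cv2,numpy as np,pickle
from h import *
b=cv2.imread("pics/wB.png")[130:280,255:388];a=cv2.imread("pics/wA.png")[0:150,440:573]
im=np.hstack([cv2.resize(i,None,fx=3,fy=3,interpolation=cv2.INTER_CUBIC) for i in(b,a)]);im=cv2.convertScaleAbs(im,alpha=1.15)
cv2.imwrite("pics/cmp.png",im);print(im.shape)
o,s=pickle.load(open("B.pkl","rb"));K=np.linalg.inv(s["tool_from_camera"]);
for q in [(0,y,.178) for y in(-.04,-.019,.019,.04)]+[(.0,-.019,.14)]:
    c=K@np.append(q,1);print(q,(s["fx"]*c[0]/c[2]+s["cx"]).round(),(s["fy"]*c[1]/c[2]+s["cy"]).round())
p=[.48139,-.12023,-.26621,-.0059]
P=wrist_P(s,o)
for n,q in dict(k1=(-30,-48,32),k3=(14,-72,32),led=(-10,24,14),ledr=(-10,-24,14),h1=(74,24,42)).items(): print(n,[proj(P,dockT(pp,np.array(q)/1e3)).round(1) for pp in(p,p[:3])])
E
```

```text
(450, 798, 3)
(0, -0.04, 0.178) 238.0 298.0
(0, -0.019, 0.178) 281.0 298.0
(0, 0.019, 0.178) 359.0 298.0
(0, 0.04, 0.178) 402.0 298.0
(0.0, -0.019, 0.14) 270.0 342.0
k1 [array([344.1, 265.8]), array([344.6, 268.6])]
k3 [array([377.5, 210.1]), array([378.8, 211.8])]
led [array([254.1, 234.8]), array([252.7, 236.9])]
ledr [array([313.5, 234.7]), array([313.3, 236.7])]
h1 [array([239.2, 124.9]), array([237.2, 124.7])]
```

View pics/cmp.png

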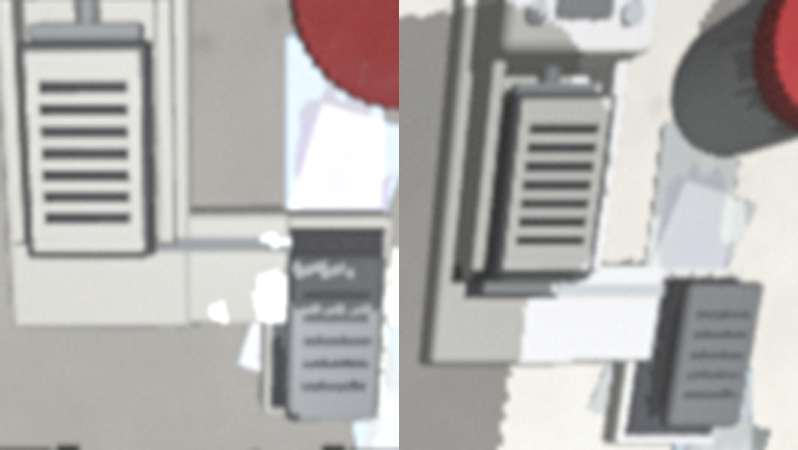

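The composite (left is B, right is A) gives these corners. Key top: B (288,415), (375,415), (383,230), (293,230) and A (668,422), (742,425), (760,285), (682,280). Ledge front corners: B (16,325), (190,322) and A (424,360). I'll fit the pose on the wrist views alone and compare it with the fixed cameras.

```bash
python3 - <<'E'
from h import *
import pickle
PA,PB=[wrist_P(s,o) for o,s in(pickle.load(open(f"{n}.pkl","rb")) for n in"AB")]
pb=lambda x,y:np.array((x/3+255-.33,y/3+130-.33)); pa=lambda x,y:np.array(((x-399)/3+440-.33,y/3-.33))
M=[((-30,-48,32),PB,pb(288,415)),((-30,-72,32),PB,pb(375,415)),((14,-72,32),PB,pb(383,230)),((14,-48,32),PB,pb(293,230)),
((-30,-48,32),PA,pa(668,422)),((-30,-72,32),PA,pa(742,425)),((14,-72,32),PA,pa(760,285)),((14,-48,32),PA,pa(682,280)),
((-10,24,14),PB,pb(16,325)),((-10,-24,14),PB,pb(190,322)),((-10,24,14),PA,pa(424,360)),
((15,15,38),PB,pb(28,252)),((15,-15,38),PB,pb(153,252)),((65,-15,38),PB,pb(148,42)),((65,15,38),PB,pb(20,45)),
((65,15,38),PA,pa(513,92)),((65,-15,38),PA,pa(610,95)),((15,-15,38),PA,pa(593,272)),((15,15,38),PA,pa(500,270))]
def f(p,S=M): return np.concatenate([proj(P,dockT(p,np.array(m)/1e3))-a for m,P,a in S])
for nm,S in(("all",M),("key",M[:8]),("cas",M[11:]),("led",M[8:11])):
    r=least_squares(f,[.48,-.12,-.266,0],loss="soft_l1",args=(S,));print(nm,r.x.round(4),np.degrees(r.x[2]).round(2),[dockT(r.x,np.array(q)/1e3).round(4) for q in((-8,0,14),(-8,-60,32))])
    if nm=="all":print(f(r.x).reshape(-1,2).round(1).tolist())
E
```

```text
all [ 0.4781 -0.1239 -0.257  -0.0056] -14.72 [array([ 0.4704, -0.1219,  0.0084]), array([ 0.4551, -0.1799,  0.0264])]
[[-0.5, -0.0], [1.5, -0.3], [1.0, 5.8], [-1.4, 6.1], [-1.7, 0.9], [-1.7, -0.3], [0.6, -2.2], [1.0, -0.3], [-0.2, -0.3], [1.1, 0.1], [1.3, 1.2], [0.6, 0.2], [0.3, -0.3], [0.2, -1.8], [-1.0, -2.3], [-0.7, 0.1], [1.0, -1.2], [-1.2, 0.8], [-2.7, 1.7]]
key [ 0.4778 -0.124  -0.2478 -0.0061] -14.2 [array([ 0.47  , -0.122 ,  0.0079]), array([ 0.4553, -0.1802,  0.0259])]
cas [ 0.4779 -0.1239 -0.259  -0.0048] -14.84 [array([ 0.4701, -0.1219,  0.0092]), array([ 0.4548, -0.1799,  0.0272])]
led [ 0.4782 -0.1234 -0.2639 -0.0066] -15.12 [array([ 0.4705, -0.1213,  0.0074]), array([ 0.4548, -0.1792,  0.0254])]
```

Both camera systems agree: the key top is at z≈0.026 and the ledge at z≈0.008, so the surface sits about 6 mm below nominal, with an xy spread of 4 mm. I'll shift slightly, go down to about 20 mm above the key and look from close by.

```bash
python3 -m handwheel '[[-0.11,-0.04,0.12,0.8,0,0,0],[-0.11,0,0,0.8,0,0,0],[-0.11,0,0,0.8,0,0,0],[-0.11,0,0,0.8,0,0,0],[-0.11,0,0,0,0,0,0]]'
python3 - <<'E'
from plant import *
import cv2,pickle
o=get_obs();s=snapshot("wrist");pickle.dump((o,s),open("C.pkl","wb"))
c=cv2.resize(s["color"][150:330,210:450,::-1],None,fx=3.3,fy=3.3,interpolation=cv2.INTER_CUBIC);cv2.imwrite("pics/wC.png",cv2.convertScaleAbs(c,alpha=1.2));print(o["tool_pos"],o["force"],o["opening"],c.shape)
E
```

```text
clock: 5.2
tool_pos: [0.4637, -0.1477, 0.2242]
orientation: [180.0, 0.1, -15.2]
force: [-0.3, 0.0, 0.0]
opening: 0.039
gripper_force: 0.0
[ 0.46372795 -0.14773416  0.22417441] [-0.28044717  0.04431817  0.01429941] 0.03897880719354627 (594, 792, 3)
```

View pics/wC.png

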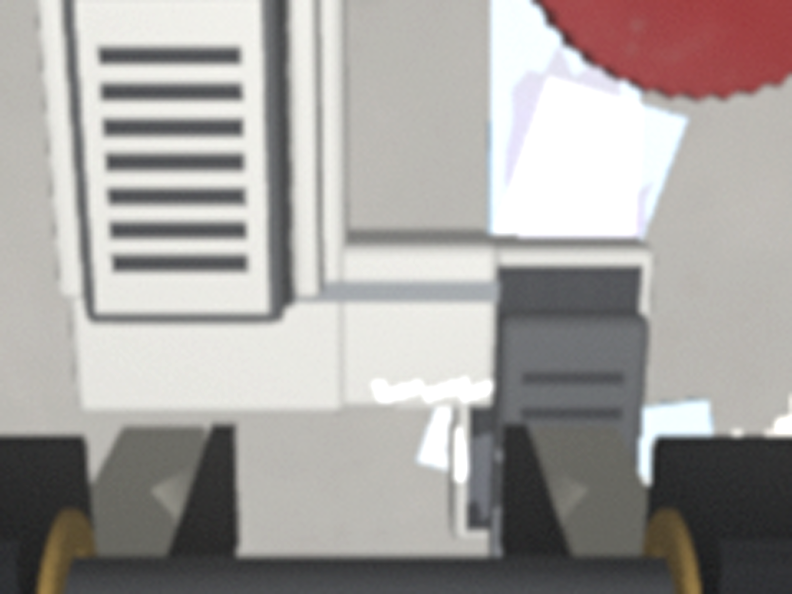

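The close view shows the fingertip front edges at crop row 427 (inner edges at x 235 and 503) and the ledge's front corners at (82,408) and (342,408). The key's back edge is at row 317 (x 503–647), and the cassette's front top edge is at row 318 (x 88–283). I'll fit this and check it against the visible fingertips.

```bash
python3 - <<'E'
from h import *
import pickle
o,s=pickle.load(open("C.pkl","rb"));P=wrist_P(s,o);pc=lambda x,y:np.array((x/3.3+210-.35,y/3.3+150-.35))
M=[((-10,24,14),pc(82,408)),((-10,-24,14),pc(342,408)),((14,-48,32),pc(503,317)),((14,-72,32),pc(647,317)),((15,15,38),pc(88,318)),((15,-15,38),pc(283,318))]
def f(p,z=None):
    q=p if z is None else np.r_[p[:3],z]; return np.concatenate([proj(P,dockT(q,np.array(m)/1e3))-a for m,a in M])
T=tool(o)
for z in(None,-.0056,0):
    r=least_squares(f,[.48,-.12,-.266,0],args=(z,));p=r.x;q=p if z is None else np.r_[p[:3],z];print(q.round(4),np.degrees(p[2]).round(2),f(p,z).reshape(-1,2).round(1).tolist())
    # TCP in dock frame
    d=T[:2,3]-p[:2];c,sn=np.cos(p[2]),np.sin(p[2]);print("TCP in dock",(c*d[0]+sn*d[1]).round(4),(-sn*d[0]+c*d[1]).round(4))
for t in [(x,y,.178) for x in(.0095,.011) for y in(-.0195,.0195)]: u=proj(P,(T@np.append(t,1))[:3]);print(t,((u-[210,150])*3.3).round(0))
E
```

```text
[ 0.4778 -0.1234 -0.2764 -0.005 ] -15.84 [[-1.1, 0.0], [1.4, 0.9], [-1.9, -0.5], [0.4, -0.0], [0.5, -0.5], [0.8, 0.2]]
TCP in dock -0.0069 -0.0272
[ 0.4776 -0.1233 -0.2765 -0.0056] -15.84 [[-0.9, -0.0], [1.3, 0.8], [-2.1, -0.5], [0.1, -0.0], [0.7, -0.5], [0.9, 0.2]]
TCP in dock -0.0067 -0.0273
[ 0.4793 -0.124  -0.2758  0.    ] -15.8 [[-3.1, 0.7], [1.5, 1.5], [-0.4, -0.7], [3.2, -0.2], [-1.8, -0.6], [0.4, 0.1]]
TCP in dock -0.0085 -0.0271
(0.0095, -0.0195, 0.178) [229. 429.]
(0.0095, 0.0195, 0.178) [497. 429.]
(0.011, -0.0195, 0.178) [229. 420.]
(0.011, 0.0195, 0.178) [498. 420.]
```

```bash
python3 -m handwheel '[[-0.11,-0.04,0.07,0.4,0,0,0],[-0.11,0,0,0.3,0,0,0],[-0.11,0,0,0,0,0,0]]';python3 -m handwheel '[[-0.11,0,0,0.08,0,0,0],[-0.11,0,0,0,0,0,0]]';python3 -m handwheel '[[-0.11,0,0,0.08,0,0,0],[-0.11,0,0,0,0,0,0]]';python3 -m handwheel '[[-0.11,0,0,0.08,0,0,0],[-0.11,0,0,0,0,0,0]]'
```

```text
clock: 5.62
tool_pos: [0.4629, -0.1497, 0.2071]
orientation: [-180.0, -0.0, -15.2]
force: [1.1, 2.5, 2.0]
opening: 0.0388
gripper_force: 0.9
clock: 5.88
tool_pos: [0.4629, -0.1497, 0.2053]
orientation: [-180.0, -0.0, -15.2]
force: [0.2, 1.7, 2.2]
opening: 0.0394
gripper_force: 1.4
clock: 6.12
tool_pos: [0.4629, -0.1497, 0.2033]
orientation: [-180.0, -0.0, -15.2]
force: [0.1, 2.1, 3.5]
opening: 0.0392
gripper_force: 2.0
clock: 6.38
tool_pos: [0.4628, -0.1498, 0.2012]
orientation: [-180.0, -0.0, -15.2]
force: [0.1, 1.7, 3.7]
opening: 0.0394
gripper_force: 3.1
```

Contact came at about tip z 0.029, and the force is rising as the key spring would give. I'll continue in small steps.

```bash
python3 -m handwheel '[[-0.11,0,0,0.06,0,0,0],[-0.11,0,0,0,0,0,0]]';python3 -m handwheel '[[-0.11,0,0,0.06,0,0,0],[-0.11,0,0,0,0,0,0]]';python3 -m handwheel '[[-0.11,0,0,0.06,0,0,0],[-0.11,0,0,0,0,0,0]]'
```

```text
clock: 6.62
tool_pos: [0.4629, -0.1497, 0.2002]
orientation: [180.0, -0.0, -15.2]
force: [-2.4, 3.4, 11.6]
opening: 0.039
gripper_force: 6.7
clock: 6.88
tool_pos: [0.4629, -0.1497, 0.1999]
orientation: [180.0, -0.1, -15.2]
force: [-5.8, 5.5, 27.7]
opening: 0.0391
gripper_force: 14.7
clock: 7.12
tool_pos: [0.4629, -0.1497, 0.1995]
orientation: [180.0, -0.1, -15.2]
force: [-10.3, 9.0, 44.3]
opening: 0.0389
gripper_force: 22.9
```

The key bottomed at tip z≈0.022, which is the nominal value, and the last step pushed too hard. I'll ease off to a moderate hold and look.

```bash
python3 -m handwheel '[[-0.11,0,0,-0.1,0,0,0],[-0.11,0,0,0,0,0,0]]'
python3 - <<'E'
from plant import *
import cv2,numpy as np
w=snapshot("wrist")["color"][120:320,200:440];a=snapshot("scene")["color"][235:345,355:490];b=snapshot("side")["color"][270:380,285:420]
f=lambda i,k:cv2.resize(i,None,fx=k,fy=k,interpolation=cv2.INTER_CUBIC)
top=np.hstack([f(a,2.9),f(b,2.9)]);W=f(w,1.38);im=np.zeros((top.shape[0]+W.shape[0],top.shape[1],3),np.uint8);im[:top.shape[0]]=top;im[top.shape[0]:,:W.shape[1]]=W
cv2.imwrite("pics/fin.png",cv2.convertScaleAbs(im[:600,:,::-1],alpha=1.3));print(im.shape,get_obs()["force"])
E
```

```text
clock: 7.38
tool_pos: [0.4628, -0.1498, 0.2001]
orientation: [-180.0, -0.1, -15.2]
force: [-2.7, 4.0, 16.1]
opening: 0.0391
gripper_force: 9.2
(595, 784, 3) [-3.69652011  4.0231982  16.10614043]
```

View pics/fin.png

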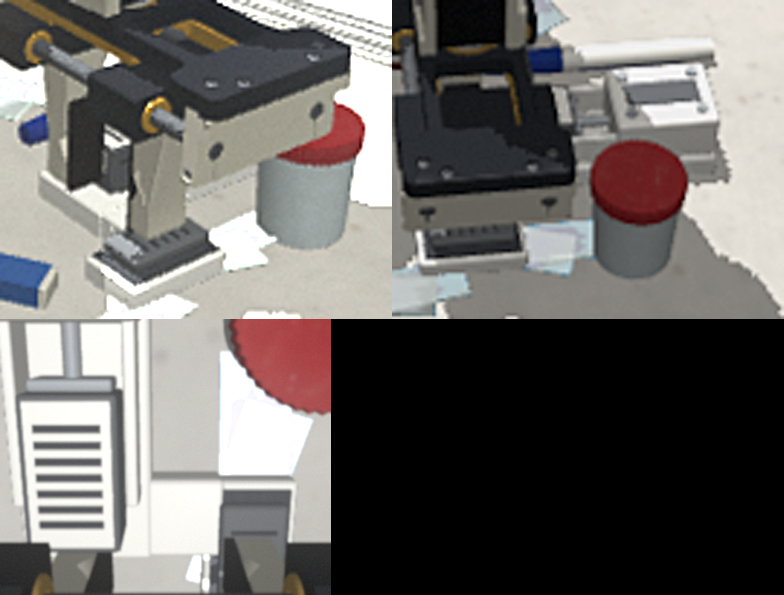

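The picture shows the key sunk into its frame under the right fingertip. The cassette has slid forward, with the ejector rod showing behind it and its front against the left finger. The pot and the eraser are where they were. I'll do a brief rest check and hand in.

```bash
python3 - <<'E'
from plant import *
import numpy as np;np.save("w1.npy",snapshot("wrist")["color"])
E
python3 -m handwheel '[[-0.11,0,0,0,0,0,0],[-0.11,0,0,0,0,0,0],[-0.11,0,0,0,0,0,0],[-0.11,0,0,0,0,0,0]]'
python3 - <<'E'
from plant import *
import numpy as np
d=np.abs(snapshot("wrist")["color"].astype(int)-np.load("w1.npy"))[120:285,200:300];print("changed",(d.max(2)>25).mean())
if (d.max(2)>25).mean()<.02: print(close_job())
E
```

```text
clock: 8.07
tool_pos: [0.4629, -0.1498, 0.2001]
orientation: [180.0, -0.0, -15.2]
force: [-3.2, 4.1, 17.0]
opening: 0.0391
gripper_force: 9.3
changed 0.0
the job is handed in; nothing more can be done
None
```

The job is handed in at 8.1 s: the key is held fully down with about 17 N, and the cassette is at rest partly out of its bay against the other finger. While bottoming the key, the wrist force briefly reached 44 N through the fingertip before I eased off; no verdict was shown at hand-in.

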